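Uncover the vortex mixer and hold a tube ready over its cup

ROBOT

A 6-joint arm with a two-finger parallel gripper is mounted at the origin on the work surface. World frame = base frame: x ahead of the robot, y to its left, z up, the work surface at z = 0. Lengths are in m, angles in rad, forces in N, time in s.
With the tool pointing down it reaches from about 0.375 to 0.975 m from the base axis. Payload 3.8 kg.
Tool frame: the origin (TCP) lies at the very end of the fingers, on their centre line; the grasp point (between the pads) lies 19 mm behind it; z points along the fingers, y is the direction in which the jaws open and shut (so a half turn about z gives the same grasp; the last joint's range is limited). The gripper opens to 85 mm and grips with 20 to 120 N. Pads are 22 mm wide; open, the fingers measure 114 mm over their backs; the gripper's body (76 mm by 85 mm) begins 54 mm behind the grasp point. The pads swing forward as they close: fully open they stand 13 mm farther back than shut.
Start: joints at [1.127, 0.264, 1.604, -0, 1.274, -0.037], TCP at [0.267, 0.62, 0.231] pointing down, gripper open.
Joint ranges: [-2.63, 2.63], [-0.94, 2.18], [0.31, 2.57], [-1.31, 4.45], [0, 2.66], [-2.55, 2.55]. Speed limits (rad/s): [2.57, 2.57, 3.14, 3.14, 3.14, 3.14].

INTERFACE

Orientations are given as a rotation vector (axis times angle).
In Python, from workcell import bot, viewer, finish_job gives the robot as it stands.
- The arm moves only by the tool servo_tool, never from a script. Its argument "plan" is a list that holds one entry, the list of rows, each a list of 6 numbers: the shift along the tool's x, y, z in cm, then the turn, a rotation vector about the tool's x, y, z in degrees. A call has 1 to 20 rows; each row is the pose to reach, as a shift and turn from the pose measured when the call began, along the tool's axes at that moment; what a row does not reach only later rows make up. A row lasts 1/12 s, in which the tool goes at most 41.7 mm and 7.16 degrees, less where a joint would pass 70% of its speed; a pose out of reach is approached as far as the arm can. A call with a gripper value outside its range is refused whole. "claw" is the finger opening in cm, from 0 to 8.54, set as the call begins (left out, the last holds). The fingers move at their own pace and stop on an object; "grip_force" is the grip in N (left out, the last holds). Time passes only in rows, so rows that repeat a pose let the fingers close. It gives the time, the measured TCP pose, the force and the opening at its end, in the units of the state.
- bot.read_state(): the state, without advancing time (a new reading comes with each control period).
- viewer.read_camera(name): name is "scene" or "top" or "wrist"; returns a dict with "color" (420x560x3 uint8, red, green, blue), "fx", "fy", "cx", "cy" (pixels), "eye" and "rotation" of the camera in the world; the wrist camera has in their place "T_tool_cam" (4x4, takes a point from camera to tool coordinates, whose origin is the TCP and whose axes are the flange's). Camera axes: x right, y down, z forward; pixel columns grow to the right and rows downward; lengths in m; the calibration is good to about 2 mm. A picture is of the moment at which its call begins: read the wrist's pose just before it. There is no depth.
- finish_job(): hands the job in, once; it reports no verdict.
The state is a dict: "time": time; "q": joint angles; "joint_vel": joint speeds; "joint_torque": joint torques, N m; "tool_pos": TCP position; "tcp_rot": TCP orientation; "wrist_force": force on the tool from outside, world axes, zero at the start; "torque": the same for the moment, N m; "width": opening from 0.0 (shut) to 1.0 (fully open).
Only numpy, scipy, OpenCV 4.12 (cv2) and the standard library are available. Lean on these libraries where they do the work, as an engineer would, in place of code of your own. Each camera call takes 0.05 s, during which the arm holds its last target.

TASK

Lift the dust cover off the vortex mixer's cup and hang it by its loop on the hook of the stand beside it, letting go of it. Then take the tallest of the three capped tubes out of the rack, carry it over the splash guard without knocking the guard, and hold it upright and centred about a centimetre above the mixer's rubber cup, never letting it touch the mixer; finish there, still and still holding the tube. Leave the two short tubes, the bottle and the beaker where they stand.

Things in the scene. Friction and masses are not known exactly. Their poses are not given: they have to be found in the camera images.
- cover_grip (a point): In the black upright grip tab on top of the dust cover (loose, 90 g; see cover), 98 mm above the cap's lower edge, 18 mm below the tab's top, 22 mm above the top of the loop wire. The tab is 14 mm thick along the cover's x, 26 mm wide along its y, 42 mm high. Axes as the cover's.
- cover_loop (a point): Underside, at mid-length, of the top wire of the cover's loop (8 mm steel wire, slightly roofed, peak here), 30 mm below point cover_grip, 46 mm above the flat top of the cap. The loop is 60 mm wide inside. Axes: x passes through the loop, y along the wire, z up.
- hook_seat (a point): Lowest place on top of the hook's 8 mm wire, where the loop comes to rest; 200 mm above the table, 81 mm from the post. The hook points to this point's -x; its upturned tip ends 25 mm out, its top 14 mm above the seat; its underside is 8 mm below the seat. Towards the post (+x) the wire rises 11 mm. Pass the loop, square to the hook, over the tip towards +x, then lower it.
- hook_stand: Fixed stand: origin on the table at the foot of the steel post (14 mm, top at 216 mm), with a black clamp block of 28 mm at 187 to 213 mm height; its base plate (120 x 100 x 16 mm) reaches from 30 mm in front (-x) to 90 mm behind. The hook points to its -x.
- mixer_cup (a point): Centre of the mouth of the mixer's black rubber cup, level with its rim, 150 mm above the table; the cup is 72 mm across at the rim. z up, x and y as the mixer's.
- mixer: Vortex mixer, fixed: grey body 140 x 150 mm (x, y), 110 mm high, rubber cup on top at its middle. Origin under its middle on the table; its control panel faces -x.
- tube_center (a point): Centre of the tallest tube (loose, about 60 g), half-way up: white, 115 mm tall, 30 mm in diameter, blue cap 33 mm in diameter over the top 20 mm, cone at the bottom to a flat 16 mm foot 57.5 mm below this point. z along the tube to the cap. Stands loosely in any one of the rack's three wells, foot 8 mm above the table, 78 mm of it clear of the rack.
- rack: Fixed grey rack 70 x 180 mm (x, y), 45 mm high, with three wells 37 mm deep and 34 mm wide in a row along its y: at its middle and 60 mm either side. Origin under its middle.
- short_a_center (a point): Centre of a short tube (bystander): same make as the tall one but 80 mm tall, in another well of the rack; its top is 88 mm above the table.
- short_b_center (a point): Centre of the other short tube (bystander), 80 mm tall, in the remaining well.
- guard: Splash guard, fixed: upright steel sheet standing between rack and mixer, 300 mm long along its x, 8 mm thick at its rolled top edge, 124 mm high. Origin at the middle of its foot.
- bottle: Amber bottle (bystander), 60 mm in diameter, 130 mm tall, beyond the mixer. Origin under its middle.
- beaker: White beaker (bystander), 72 mm across, 90 mm tall, beyond the mixer. Origin under its middle.
- cover: The dust cover: white round cap 88 mm across, 22 mm high, over the mixer's cup, with a steel wire loop and a grip tab on top. Origin at the centre of the cap's lower edge; the loop stands in its y-z plane. The cap reaches 17 mm down around the cup with 4 mm of play: lift it straight up 30 mm to free it.
- tube: The tallest tube as a whole: origin at the centre of its foot.

How it is judged:
By the outcome, as a careful person would: the job done as asked, in the order asked, and still so for the second after the job is handed in, while the arm keeps its last pose, push and grip.
It also fails if it takes over 61 s, if anything falls off the work surface, if the arm or the gripper's body presses on something with over 40 N, if the wrist force passes 120 N, or if a joint passes its speed limit or range.

## Working session

There is one attempt and no reset: what is moved stays moved. The work goes in short steps, Python scripts to look and compute and a tool call to move; the robot and the scene stay as the last step left them, time stands still between calls to the robot, and variables do not carry over. Pictures are saved under pics/ and viewed, and the job is handed in when it is done.

Besides the shell and the picture viewer there is one more tool, called after "Call:" by a JSON object that holds its "api" and its "payload", one argument or row to a line. servo_tool: Moves the arm, as the interface text tells. Its arguments: {"type":"object","properties":{"plan":{"type":"array"},"claw":{"type":"number"},"grip_force":{"type":"number"}},"required":["plan"]}

```bash
ls; mkdir -p pics; python3 - <<'E'
from workcell import bot, viewer
import cv2,pickle
s=bot.read_state();print(s)
for n in ("scene","top","wrist"):
    c=viewer.read_camera(n); pickle.dump(c,open(f"pics/{n}0.pkl","wb"))
    cv2.imwrite(f"pics/{n}0.png",c["color"][:,:,::-1])
    print(n,{k:v for k,v in c.items() if k!="color"})
E
```

```text
pics
{'time': 0.0, 'q': array([ 1.12710593e+00,  2.64763572e-01,  1.60536778e+00,  4.98026463e-06,
        1.27369935e+00, -3.69105884e-02]), 'joint_vel': array([-3.82015109e-04,  3.82803358e-04, -1.40685766e-05,  1.10038341e-03,
       -1.05317396e-03,  8.09833563e-04]), 'joint_torque': array([ 1.27406762e-03, -5.15137589e+01, -3.67300165e+01, -6.07495008e-05,
        1.33026016e-02, -1.01891752e-05]), 'tool_pos': array([0.2667606 , 0.61925923, 0.22995837]), 'tcp_rot': array([-0.63446528, -3.07630803,  0.00341213]), 'wrist_force': array([ 0.01829424,  0.11959255, -0.42623967]), 'torque': array([-0.0284956 ,  0.00156577,  0.00859719]), 'width': 0.9992048256382812}
scene {'fx': 441.24673623631173, 'fy': 441.24673623631173, 'cx': 277.4223595199182, 'cy': 205.28807139705737, 'eye': array([1.1424821 , 0.67391119, 0.84024423]), 'rotation': array([-0.82721677, -2.47522048,  1.17591369])}
top {'fx': 451.02188889224374, 'fy': 451.02188889224374, 'cx': 275.73248150705984, 'cy': 215.39194228671855, 'eye': array([0.50251602, 0.00642867, 1.10173695]), 'rotation': array([-2.1561131 ,  2.13807991, -0.15425122])}
wrist {'fx': 370.1315650504614, 'fy': 370.1315650504614, 'cx': 279.59597044741594, 'cy': 210.34852040309116, 'T_tool_cam': array([[-6.30869332e-04, -9.52549420e-01, -3.04383319e-01,
         7.72012875e-02],
       [ 9.99999760e-01, -6.88106630e-04,  8.07744330e-05,
        -3.22136387e-04],
       [-2.86389819e-04, -3.04383195e-01,  9.52549625e-01,
        -1.40332677e-01],
       [ 0.00000000e+00,  0.00000000e+00,  0.00000000e+00,
         1.00000000e+00]])}
```

View pics/scene0.png

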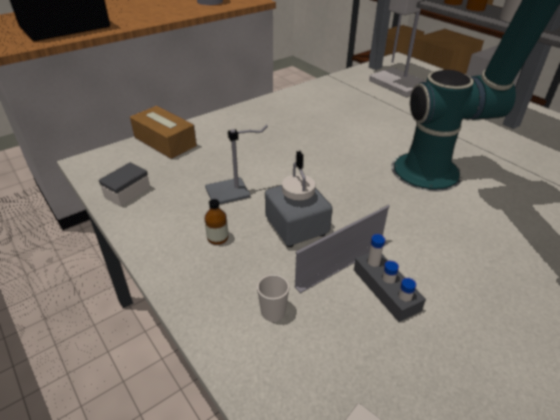

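View pics/top0.png

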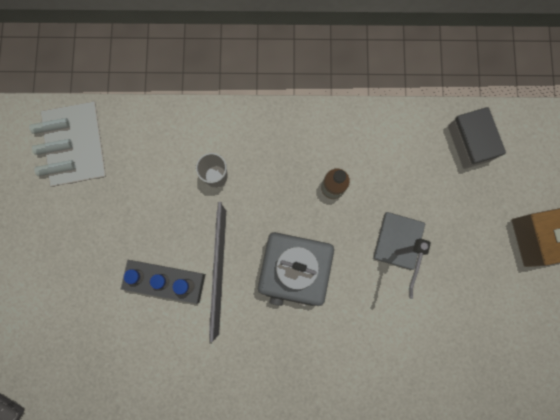

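View pics/wrist0.png

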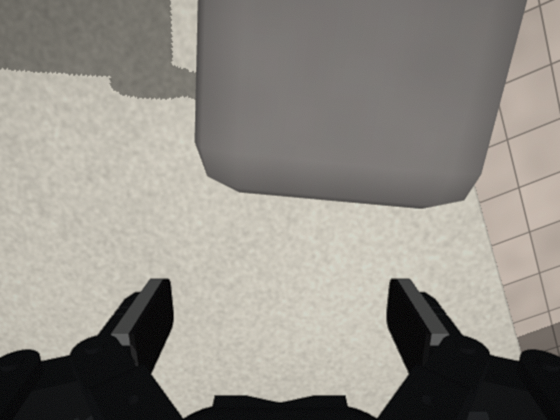

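```bash
cat > h.py <<'E'
import numpy as np,cv2,pickle
from scipy.spatial.transform import Rotation as R
def load(n): return pickle.load(open(f"pics/{n}.pkl","rb"))
def cam(c,pose=None):
    if "eye" in c: return np.array(c["eye"]),R.from_rotvec(c["rotation"]).as_matrix()
    T=np.eye(4);T[:3,:3]=R.from_rotvec(pose[1]).as_matrix();T[:3,3]=pose[0]
    T=T@c["T_tool_cam"];return T[:3,3],T[:3,:3]
def ray(c,u,v,pose=None):
    e,M=cam(c,pose);d=M@np.array([(u-c["cx"])/c["fx"],(v-c["cy"])/c["fy"],1]);return e,d/np.linalg.norm(d)
def onz(c,u,v,z,pose=None):
    e,d=ray(c,u,v,pose);return e+d*(z-e[2])/d[2]
def proj(c,p,pose=None):
    e,M=cam(c,pose);q=M.T@(np.array(p)-e);return np.array([c["fx"]*q[0]/q[2]+c["cx"],c["fy"]*q[1]/q[2]+c["cy"]])
def tri(rs):
    A=np.zeros((3,3));b=np.zeros(3)
    for e,d in rs:
        P=np.eye(3)-np.outer(d,d);A+=P;b+=P@e
    x=np.linalg.solve(A,b);return x,[np.linalg.norm((np.eye(3)-np.outer(d,d))@(x-e)) for e,d in rs]
def crop(c,x0,y0,x1,y1,s,name):
    cv2.imwrite(f"pics/{name}.png",cv2.resize(c["color"][y0:y1,x0:x1,::-1],None,fx=s,fy=s,interpolation=cv2.INTER_CUBIC))
E
python3 - <<'E'
from h import *
crop(load("top0"),245,180,445,320,4,"t_a")
crop(load("scene0"),190,110,350,250,4,"s_a")
for n in("top0","scene0"):
    c=load(n)["color"];h=cv2.cvtColor(c,cv2.COLOR_RGB2HSV)
    m=cv2.inRange(h,(105,150,60),(130,255,255));
    k,l,st,ce=cv2.connectedComponentsWithStats(m)
    for i in range(1,k):
        if st[i,4]>30: print(n,st[i],ce[i])
E
```

```text
top0 [125 270  13  14 145] [130.84827586 276.30344828]
top0 [151 275  13  14 144] [156.97222222 281.06944444]
top0 [173 280  14  14 157] [179.87261146 286.47770701]
scene0 [372 234  13  13 138] [377.39130435 240.22463768]
scene0 [385 262  13  12 138] [390.75362319 267.4057971 ]
scene0 [401 279  14  14 160] [407.6875  285.19375]
```

```bash
ls pics
```

```text
s_a.png
scene0.pkl
scene0.png
t_a.png
top0.pkl
top0.png
wrist0.pkl
wrist0.png
```

View pics/t_a.png

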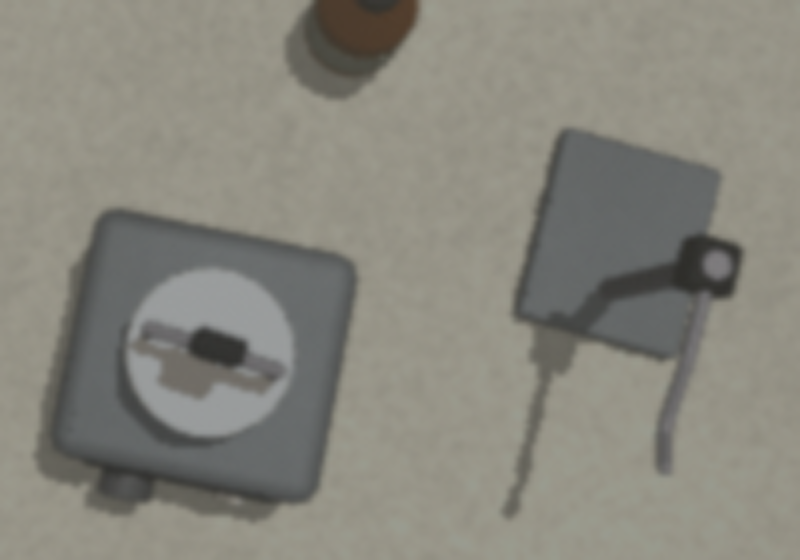

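View pics/s_a.png

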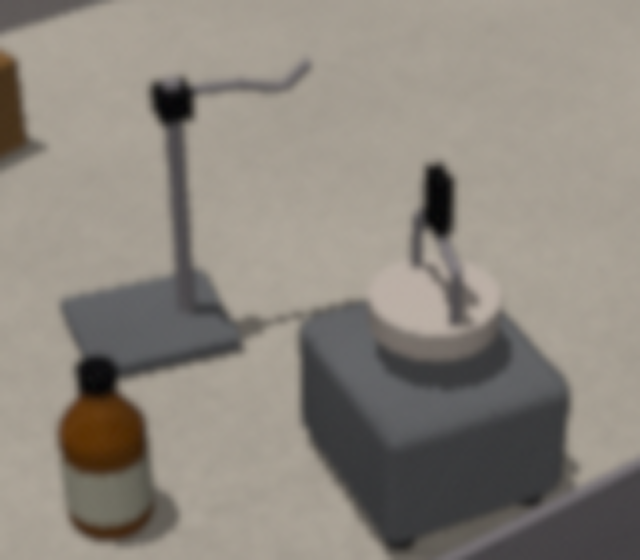

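```bash
cat > a.py <<'E'
from h import *
t=load("top0");s=load("scene0")
def T(u,v,z): return onz(t,245+u/4-.375,180+v/4-.375,z)
tab=T(219,346,.249);print("tabtop",tab)
cap=T(210,352,.155);print("capcenter",cap)
a=T(148,330,.20);b=T(278,372,.20);print("loop ends",a,b,np.degrees(np.arctan2(*(a-b)[[1,0]])))
post=T(716,264,.216);tip=T(664,468,.214);print("post",post,"tip",tip,np.linalg.norm((tip-post)[:2]),np.degrees(np.arctan2(*(tip-post)[[1,0]])))
elb=T(663,430,.2);print("seat?",elb,np.degrees(np.arctan2(*(elb-post)[[1,0]])))
# base plate corners z=.016
for q in [(565,130),(720,172),(670,358),(518,315)]: print("plate",T(*q,.016))
for q in [(108,212),(355,262),(310,500),(55,448)]: print("body",T(*q,.11))
for (u,v),(u2,v2),z in [((179.87,286.48),(377.39,240.22),.123),((156.97,281.07),(390.75,267.4),.088),((130.85,276.3),(407.69,285.19),.088)]:
    print("tube",onz(t,u,v,z),tri([ray(t,u,v),ray(s,u2,v2)]))
for q in[(122,289),(128,262),(204,275),(199,303)]:print("rack",onz(t,*q,.045))
for q in[(220.5,204),(212,341)]:print("guard",onz(t,*q,.124))
# scene: tab top
print(tri([ray(t,299.4,266.1),ray(s,190+438/4,110+165/4)]))
print("scene tab z.249", onz(s,190+437/4,110+170/4,.249),"hooktip",onz(s,190+307/4,110+63/4,.212))
E
python3 a.py
```

```text
tabtop [ 0.52958366 -0.0384126   0.249     ]
capcenter [ 0.52941706 -0.03866466  0.155     ]
loop ends [ 0.5387587  -0.00565472  0.2       ] [ 0.51856323 -0.07026183  0.2       ] 72.64133102946987
post [ 0.5727392  -0.28434585  0.216     ] tip [ 0.47370936 -0.25598555  0.214     ] 0.10301075696670654 164.01927419758462
seat? [ 0.49173476 -0.26026523  0.2       ] 163.44408761298646
plate [ 0.66948675 -0.26119778  0.016     ]
plate [ 0.64449924 -0.35458095  0.016     ]
plate [ 0.53210283 -0.32032863  0.016     ]
plate [ 0.55697074 -0.23001987  0.016     ]
body [0.60707323 0.01565363 0.11      ]
body [ 0.58057536 -0.12051365  0.11      ]
body [ 0.45172028 -0.0949363   0.11      ]
body [0.47826824 0.04314723 0.11      ]
tube [0.48806067 0.21107635 0.123     ] (array([0.48860288, 0.21201278, 0.11508191]), [np.float64(0.0009628881433976399), np.float64(0.0009628881433977088)])
tube [0.49900071 0.2697692  0.088     ] (array([0.49959289, 0.27135117, 0.07918696]), [np.float64(0.000925122052146423), np.float64(0.0009251220521465136)])
tube [0.50902362 0.32840835 0.088     ] (array([0.50976601, 0.33055004, 0.07868458]), [np.float64(0.0010365159785521044), np.float64(0.001036515978552074)])
rack [0.48003872 0.36094589 0.045     ]
rack [0.54227813 0.3505016  0.045     ]
rack [0.51370974 0.17236909 0.045     ]
rack [0.44971115 0.18189446 0.045     ]
guard [0.66787118 0.128506   0.124     ]
guard [0.37527299 0.13884382 0.124     ]
(array([ 0.52990358, -0.03863434,  0.25237162]), [np.float64(0.0005172666850252792), np.float64(0.0005172666850252656)])
scene tab z.249 [ 0.53093655 -0.03897217  0.249     ] hooktip [ 0.47681056 -0.25179366  0.212     ]
```

```bash
cat >> h.py <<'E'
def go(pos,psi):
    from workcell import bot
    s=bot.read_state();M=R.from_rotvec(s["tcp_rot"]).as_matrix()
    p=np.radians(psi);Mt=np.array([[-np.sin(p),np.cos(p),0],[np.cos(p),np.sin(p),0],[0,0,-1]])
    Mt=np.column_stack([[-np.sin(p)*-1*-1,np.cos(p),0],[np.cos(p),np.sin(p),0],[0,0,-1]])
    assert np.linalg.det(Mt)>0
    sh=M.T@(np.array(pos)-s["tool_pos"])*100;r=np.degrees(R.from_matrix(M.T@Mt).as_rotvec())
    print("t%.2f q6 %.2f tcp"%(s["time"],s["q"][5]),s["tool_pos"].round(4),"psi %.2f"%np.degrees(np.arctan2(M[1,1],M[0,1])),"F",s["wrist_force"].round(2),"w%.3f"%s["width"])
    print("shift",sh.round(2),"rot",r.round(2),"mm",np.linalg.norm(sh)*10)
E
python3 -c "
from h import *
go([.53,-.0385,.34],72.6)"
```

```text
t0.15 q6 -0.04 tcp [0.2668 0.6194 0.2302] psi 66.69 F [-0.35  0.07 -0.77] w0.996
shift [-50.2  -50.03 -10.89] rot [-0.1  -0.01 -5.91] mm 717.0420941873101
```

Call:
{"api": "servo_tool", "payload": {
  "plan": [
    [[-3, -3, -8, 0, 0, 0], [-50.2, -50, -10.9, 0, 0, -5.9], [-50.2, -50, -10.9, 0, 0, -5.9], [-50.2, -50, -10.9, 0, 0, -5.9], [-50.2, -50, -10.9, 0, 0, -5.9], [-50.2, -50, -10.9, 0, 0, -5.9], [-50.2, -50, -10.9, 0, 0, -5.9], [-50.2, -50, -10.9, 0, 0, -5.9], [-50.2, -50, -10.9, 0, 0, -5.9], [-50.2, -50, -10.9, 0, 0, -5.9], [-50.2, -50, -10.9, 0, 0, -5.9], [-50.2, -50, -10.9, 0, 0, -5.9], [-50.2, -50, -10.9, 0, 0, -5.9], [-50.2, -50, -10.9, 0, 0, -5.9], [-50.2, -50, -10.9, 0, 0, -5.9], [-50.2, -50, -10.9, 0, 0, -5.9], [-50.2, -50, -10.9, 0, 0, -5.9], [-50.2, -50, -10.9, 0, 0, -5.9], [-50.2, -50, -10.9, 0, 0, -5.9], [-50.2, -50, -10.9, 0, 0, -5.9]]
  ],
  "claw": 6
}}

```text
time: 1.82
tool_pos: [0.5302, -0.0395, 0.3396]
tcp_rot: [-0.48, -3.103, 0.002]
wrist_force: [0.2, 0.6, -0.5]
width: 0.708
```

```bash
python3 - <<'E'
from h import *
from workcell import bot,viewer
s=bot.read_state();c=viewer.read_camera("wrist")
c["pose"]=(s["tool_pos"],s["tcp_rot"]);pickle.dump(c,open("pics/w1.pkl","wb"))
cv2.imwrite("pics/w1.png",c["color"][:,:,::-1])
for p in([.5296,-.0385,.249],[.5296,-.0385,.155]):print(proj(c,p,c["pose"]))
E
```

```text
[281.5618246  214.25294568]
[281.15652449 181.51829024]
```

View pics/w1.png

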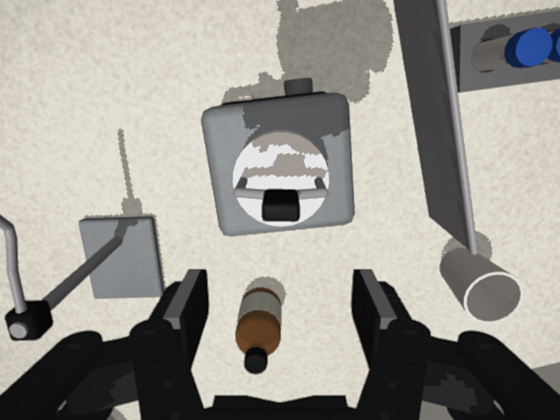

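```bash
python3 - <<'E'
from h import *
c=load("w1");crop(c,225,120,345,240,6,"w1c")
crop(c,0,190,170,350,4,"w1h")
E
```

```text
(no output)
```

View pics/w1c.png

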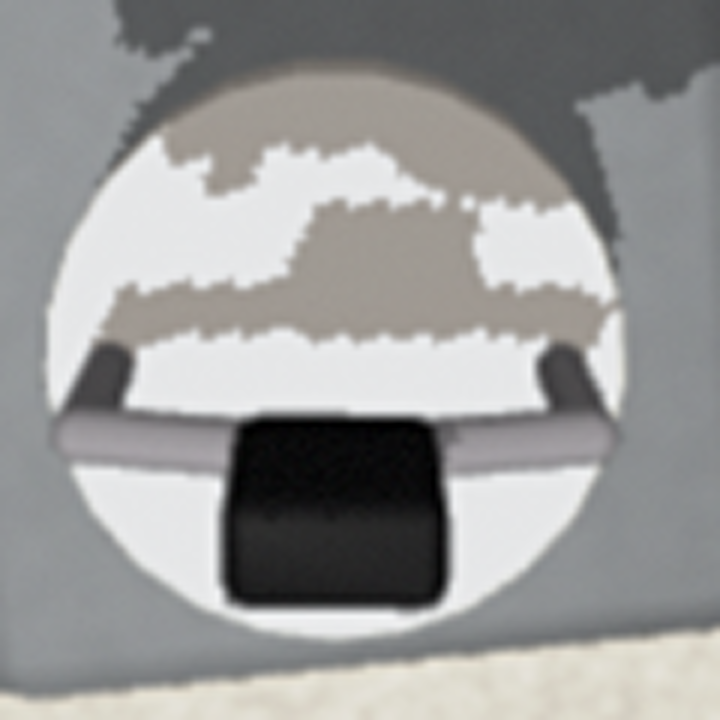

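View pics/w1h.png

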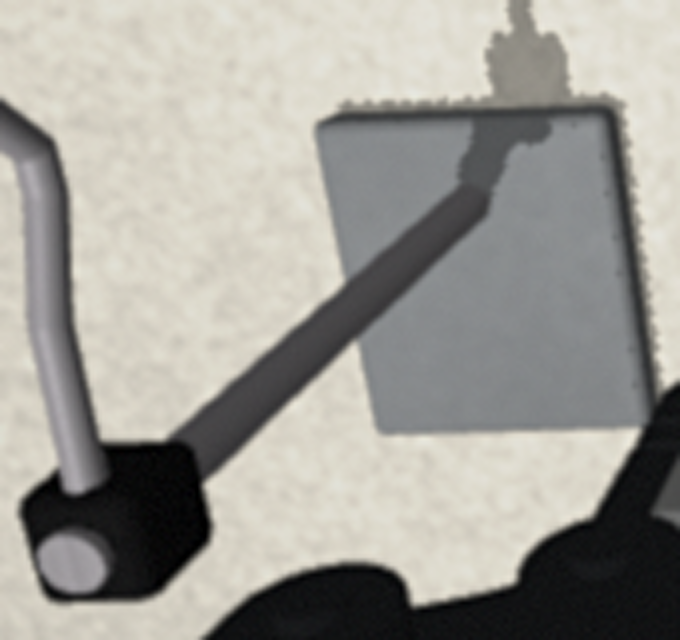

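```bash
python3 - <<'E'
from h import *
c=load("w1");P=c["pose"]
W=lambda u,v,z:onz(c,u/4-.375,190+v/4-.375,z,P)
print("post",W(72,562,.216));
pl=[W(*q,.016) for q in[(318,125),(608,108),(655,425),(382,432)]];print(np.array(pl))
for i,j in((0,3),(1,2)):d=pl[j]-pl[i];print(np.degrees(np.arctan2(d[1],d[0])))
for i,j in((0,1),(3,2)):d=pl[j]-pl[i];print(np.degrees(np.arctan2(d[1],d[0])))
print("tab",onz(c,280.3,212.3,.249,P))
print("bend", W(40,160,.200))
go([.5294,-.038,.213],72.4)
E
```

```text
post [ 0.57051949 -0.28252867  0.216     ]
[[ 0.53063033 -0.31994093  0.016     ]
 [ 0.55428391 -0.22568753  0.016     ]
 [ 0.66877993 -0.25760979  0.016     ]
 [ 0.64202568 -0.35136274  0.016     ]]
-15.752414966685985
-15.578828005849223
75.91214262559146
74.0728573437203
tab [ 0.52806292 -0.03888274  0.249     ]
bend [ 0.49107509 -0.25660266  0.2       ]
t1.87 q6 -1.38 tcp [ 0.5298 -0.0383  0.3395] psi 72.51 F [-0.11  0.1  -0.09] w0.703
shift [ 0.03  0.04 12.65] rot [-0.08 -0.1   0.11] mm 126.53805276777268
```

Call:
{"api": "servo_tool", "payload": {
  "plan": [
    [[-0.1, 0, 4, 0, 0, 0], [-0.1, 0, 8, 0, 0, 0], [-0.1, 0, 10.5, 0, 0, 0], [-0.1, 0, 12, 0, 0, 0], [-0.1, 0, 12.8, 0, 0, 0], [-0.1, 0, 12.8, 0, 0, 0], [-0.1, 0, 12.8, 0, 0, 0]]
  ]
}}

```text
time: 2.45
tool_pos: [0.5305, -0.0377, 0.212]
tcp_rot: [-0.475, -3.104, 0.001]
wrist_force: [0.2, -0.3, 0.5]
width: 0.702
```

```bash
python3 - <<'E'
from h import *
from workcell import bot,viewer
s=bot.read_state();c=viewer.read_camera("wrist")
cv2.imwrite("pics/w2.png",c["color"][:,:,::-1])
go([.5294,-.038,.211],72.4)
E
```

```text
t2.50 q6 -1.38 tcp [ 0.5313 -0.0381  0.213 ] psi 72.58 F [ 0.51 -0.99  0.27] w0.706
shift [ 0.18 -0.05  0.2 ] rot [-0.05  0.03  0.18] mm 2.7446525633986143
```

View pics/w2.png

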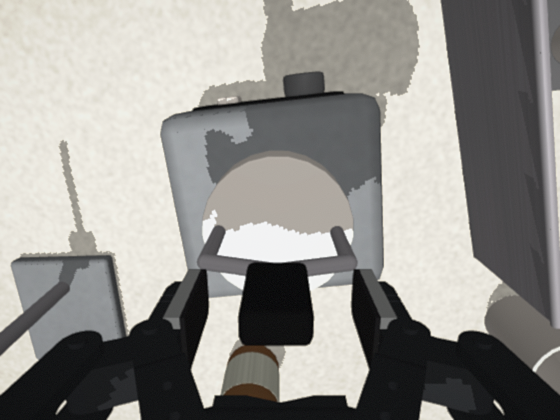

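Call:
{"api": "servo_tool", "payload": {
  "plan": [
    [[0.2, 0, 0.2, 0, 0, 0], [0.2, 0, 0.2, 0, 0, 0], [0.2, 0, 0.2, 0, 0, 0], [0.2, 0, 0.2, 0, 0, 0], [0.2, 0, 0.2, 0, 0, 0], [0.2, 0, 0.2, 0, 0, 0], [0.2, 0, 0.2, 0, 0, 0], [0.2, 0, 0.2, 0, 0, 0]]
  ],
  "claw": 1.5,
  "grip_force": 45
}}

```text
time: 3.17
tool_pos: [0.5301, -0.0376, 0.2123]
tcp_rot: [0.476, 3.103, -0.001]
wrist_force: [-0.6, -0.3, 5.5]
width: 0.295
```

```bash
python3 -c "
from h import *
go([.5294,-.038,.3],74.3)"
```

```text
t3.17 q6 -1.38 tcp [ 0.5301 -0.0376  0.2123] psi 72.56 F [-0.6 -0.3  5.5] w0.295
shift [ 0.03 -0.06 -8.77] rot [-0.02  0.13 -1.74] mm 87.7404561806288
```

Call:
{"api": "servo_tool", "payload": {
  "plan": [
    [[0, 0, -0.8, 0, 0, 0], [0, 0, -2, 0, 0, 0], [0, 0, -4, 0, 0, 0], [0, 0, -6, 0, 0, 0], [0, 0, -8, 0, 0, 0], [0, 0, -9, 0, 0, 0], [0, 0, -9, 0, 0, 0], [0, 0, -9, 0, 0, 0]]
  ]
}}

```text
time: 3.83
tool_pos: [0.5301, -0.0376, 0.3027]
tcp_rot: [0.476, 3.102, -0.001]
wrist_force: [-0.0, -0.3, -0.8]
width: 0.296
```

```bash
python3 - <<'E'
from h import *
from workcell import bot,viewer
for n in("wrist","scene"):
    c=viewer.read_camera(n);cv2.imwrite(f"pics/{n}3.png",c["color"][:,:,::-1])
    if n=="scene":crop(c,180,90,350,250,4,"s3")
go([.4166,-.2399,.31],74.3)
E
```

```text
t3.93 q6 -1.38 tcp [ 0.5291 -0.0375  0.3007] psi 72.56 F [-0.5  0.1 -1.3] w0.298
shift [  4.66 -22.68  -0.91] rot [-0.05 -0.01 -1.74] mm 231.75407851124191
```

View pics/wrist3.png

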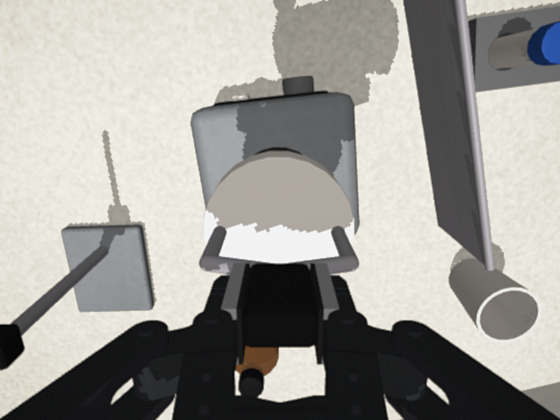

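View pics/s3.png

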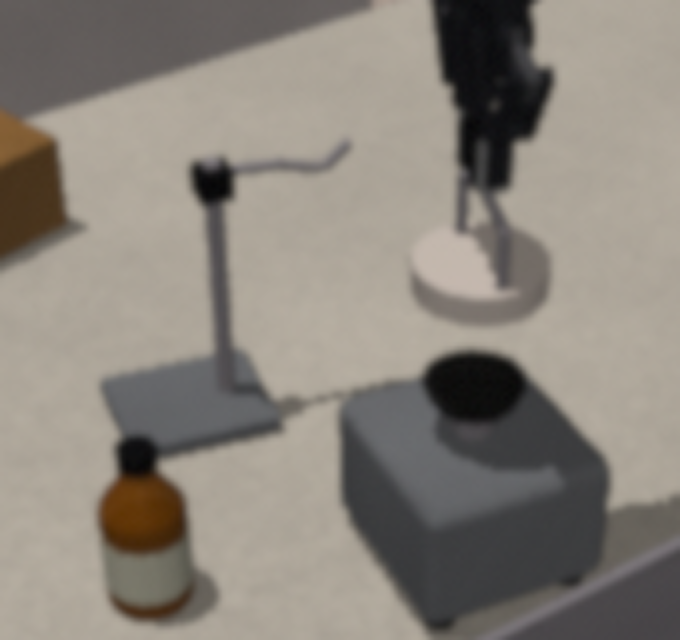

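Call:
{"api": "servo_tool", "payload": {
  "plan": [
    [[0.9, -4, 0, 0, 0, 0], [1.7, -8, -0.5, 0, 0, -0.8], [2.5, -12, -0.9, 0, 0, -1.7], [3.3, -16, -0.9, 0, 0, -1.7], [4.1, -19.5, -0.9, 0, 0, -1.7], [4.5, -21.8, -0.9, 0, 0, -1.7], [4.7, -22.7, -0.5, 0, 0, -1.7], [4.7, -22.7, 1.5, 0, 0, -1.7], [4.7, -22.7, 4, 0, 0, -1.7], [4.7, -22.7, 5.7, 0, 0, -1.7], [4.7, -22.7, 6.4, 0, 0, -1.7], [4.7, -22.7, 6.4, 0, 0, -1.7], [4.7, -22.7, 6.4, 0, 0, -1.7], [4.7, -22.7, 6.4, 0, 0, -1.7]]
  ]
}}

```text
time: 5.1
tool_pos: [0.417, -0.24, 0.2379]
tcp_rot: [0.429, 3.111, -0.002]
wrist_force: [-0.4, -0.3, -0.5]
width: 0.298
```

```bash
python3 - <<'E'
from h import *
from workcell import bot,viewer
for n in("wrist","scene","top"):
    s=bot.read_state();c=viewer.read_camera(n);c["pose"]=(s["tool_pos"],s["tcp_rot"]);pickle.dump(c,open(f"pics/{n}4.pkl","wb"));cv2.imwrite(f"pics/{n}4.png",c["color"][:,:,::-1])
    if n=="scene":crop(c,180,50,350,210,4,"s4")
    if n=="top":crop(c,250,180,450,330,4,"t4")
go([.4936,-.2616,.237],74.3)
E
```

```text
t5.25 q6 -1.87 tcp [ 0.4171 -0.2403  0.2384] psi 74.28 F [ 0.23 -0.43 -0.83] w0.297
shift [-7.94  0.03  0.16] rot [-0.09  0.13 -0.02] mm 79.46136162105402
```

View pics/wrist4.png

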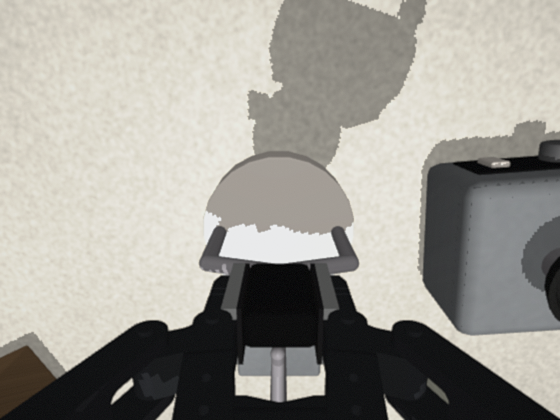

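View pics/s4.png

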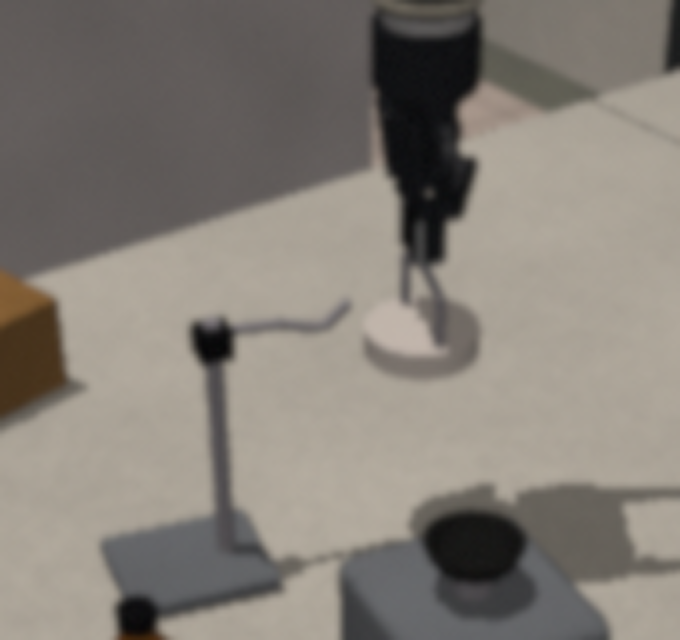

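View pics/t4.png

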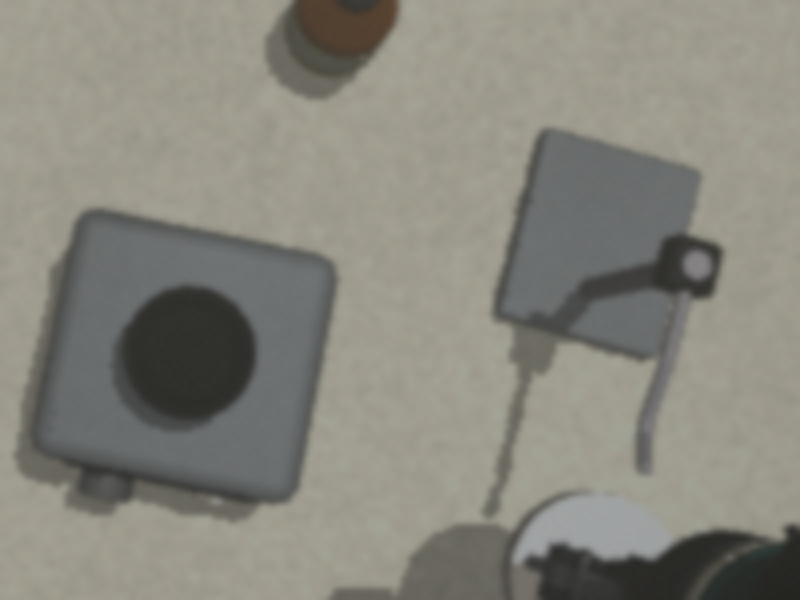

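Call:
{"api": "servo_tool", "payload": {
  "plan": [
    [[-1.5, 0, 0.1, 0, 0, 0], [-3, 0, 0.1, 0, 0, 0], [-4.5, 0, 0.1, 0, 0, 0], [-6, 0, 0.1, 0, 0, 0], [-7.2, 0, 0.1, 0, 0, 0], [-7.9, 0, 0.1, 0, 0, 0], [-7.9, 0, 0.1, 0, 0, 0], [-7.9, 0, 0.1, 0, 0, 0]]
  ]
}}

```text
time: 5.92
tool_pos: [0.493, -0.2616, 0.2375]
tcp_rot: [0.429, 3.111, -0.003]
wrist_force: [0.8, -0.5, -2.3]
width: 0.296
```

```bash
python3 - <<'E'
from h import *
from workcell import bot,viewer
for n in("wrist","scene"):
    s=bot.read_state();c=viewer.read_camera(n);cv2.imwrite(f"pics/{n}5.png",c["color"][:,:,::-1])
    if n=="scene":crop(c,180,70,350,210,4,"s5")
go([.4936,-.2616,.211],74.3)
E
```

```text
t6.02 q6 -1.83 tcp [ 0.4925 -0.2615  0.2374] psi 74.28 F [ 0.02 -0.36 -0.58] w0.300
shift [-0.11  0.02  2.64] rot [-0.08  0.08 -0.02] mm 26.463225632749182
```

View pics/wrist5.png

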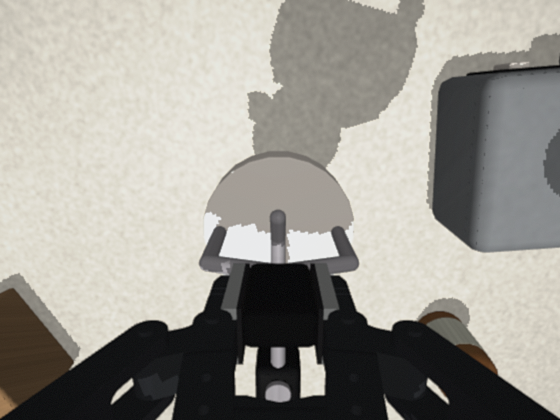

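View pics/s5.png

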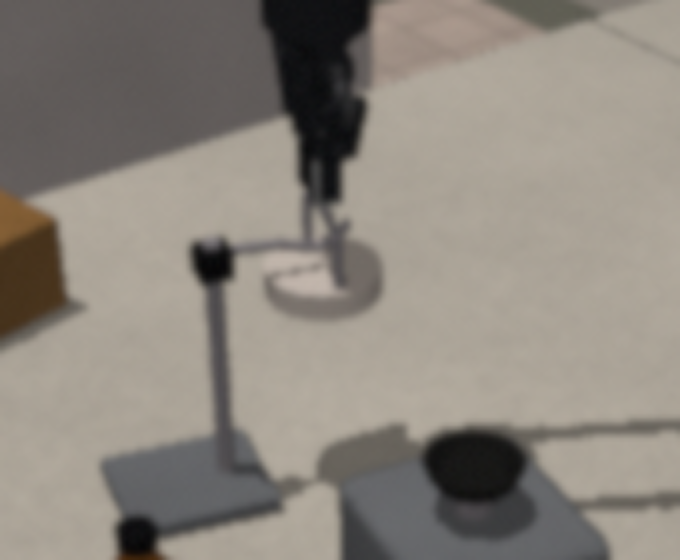

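The hook's tip at (278,215) shows in front of the loop and is centred between its legs, so the wire is through. I'm lowering the cover now.

Call:
{"api": "servo_tool", "payload": {
  "plan": [
    [[-0.1, 0, 0.8, 0, 0, 0], [-0.1, 0, 1.5, 0, 0, 0], [-0.1, 0, 2, 0, 0, 0], [-0.1, 0, 2.4, 0, 0, 0], [-0.1, 0, 2.6, 0, 0, 0], [-0.1, 0, 2.6, 0, 0, 0], [-0.1, 0, 2.6, 0, 0, 0]]
  ]
}}

```text
time: 6.6
tool_pos: [0.4934, -0.2619, 0.2114]
tcp_rot: [0.43, 3.111, -0.003]
wrist_force: [0.0, -1.0, -0.1]
width: 0.296
```

```bash
python3 - <<'E'
from h import *
go([.4936,-.2616,.2095],74.3)
E
```

```text
t6.60 q6 -1.83 tcp [ 0.4934 -0.2619  0.2114] psi 74.28 F [ 0.   -0.99 -0.05] w0.296
shift [-0.02  0.03  0.19] rot [-0.09  0.08 -0.02] mm 1.9255210381374006
```

Call:
{"api": "servo_tool", "payload": {
  "plan": [
    [[0, 0, 0.1, 0, 0, 0], [0, 0, 0.2, 0, 0, 0], [0, 0, 0.2, 0, 0, 0], [0, 0, 0.2, 0, 0, 0]]
  ]
}}

```text
time: 6.93
tool_pos: [0.4936, -0.262, 0.2109]
tcp_rot: [0.429, 3.11, -0.003]
wrist_force: [-2.5, 1.4, 7.2]
width: 0.303
```

```bash
python3 - <<'E'
from h import *
from workcell import bot,viewer
for n in("wrist","scene"):
    s=bot.read_state();c=viewer.read_camera(n);cv2.imwrite(f"pics/{n}6.png",c["color"][:,:,::-1])
    if n=="scene":crop(c,180,70,350,210,4,"s6")
go([.4936,-.2616,.2095],74.3)
E
```

```text
t7.03 q6 -1.83 tcp [ 0.4936 -0.262   0.2109] psi 74.28 F [-3.09  1.43  7.41] w0.293
shift [0.01 0.04 0.14] rot [-0.1   0.13 -0.02] mm 1.4938641573818705
```

View pics/wrist6.png

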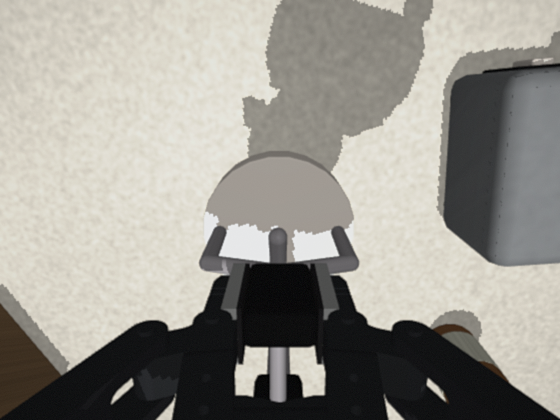

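View pics/s6.png

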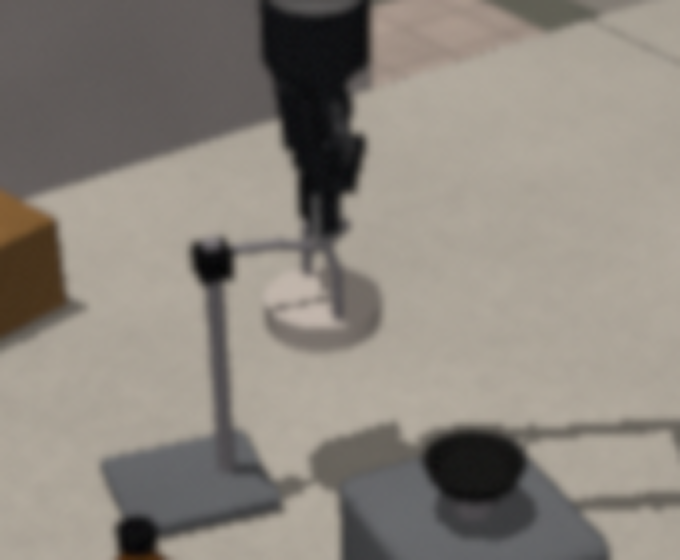

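Call:
{"api": "servo_tool", "payload": {
  "plan": [
    [[0, 0, 0, 0, 0, 0], [0, 0, 0, 0, 0, 0], [0, 0, 0, 0, 0, 0], [0, 0, 0, 0, 0, 0], [0, 0, 0, 0, 0, 0], [0, 0, 0, 0, 0, 0]]
  ],
  "claw": 5.5
}}

```text
time: 7.53
tool_pos: [0.4935, -0.2619, 0.2107]
tcp_rot: [0.429, 3.11, -0.003]
wrist_force: [0.2, 0.6, -0.3]
width: 0.643
```

Call:
{"api": "servo_tool", "payload": {
  "plan": [
    [[0, 0, -0.5, 0, 0, 0], [0, 0, -1.5, 0, 0, 0], [0, 0, -3, 0, 0, 0], [0, 0, -6, 0, 0, 0], [0, 0, -9, 0, 0, 0], [0, 0, -12, 0, 0, 0], [0, 0, -13, 0, 0, 0], [0, 0, -13, 0, 0, 0]]
  ]
}}

```text
time: 8.2
tool_pos: [0.4951, -0.2627, 0.346]
tcp_rot: [0.428, 3.102, -0.008]
wrist_force: [0.8, -0.3, 0.9]
width: 0.643
```

```bash
python3 - <<'E'
from h import *
from workcell import bot,viewer
for n in("wrist","scene"):
    s=bot.read_state();c=viewer.read_camera(n);cv2.imwrite(f"pics/{n}7.png",c["color"][:,:,::-1])
    if n=="scene":crop(c,180,70,350,210,4,"s7")
E
```

```text
(no output)
```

View pics/wrist7.png

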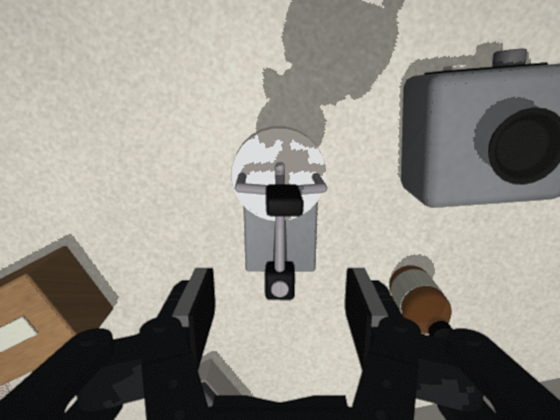

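View pics/s7.png

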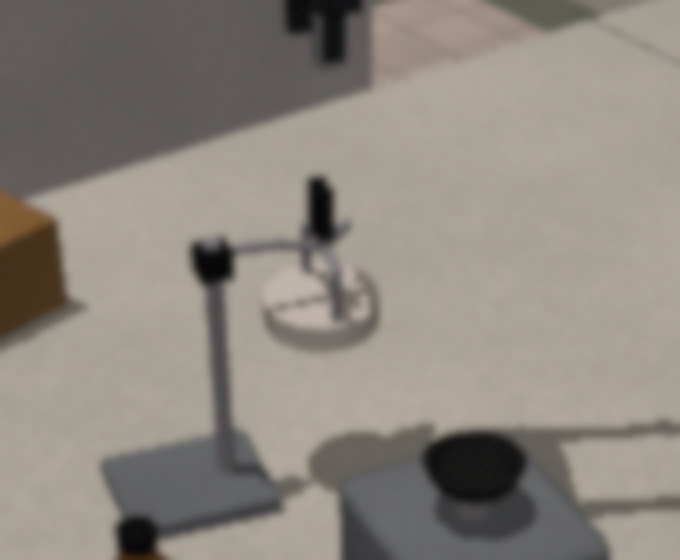

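```bash
python3 - <<'E'
from h import *
t=load("top4")
m=(t["color"].max(2)<75).astype(np.uint8)
k,l,st,ce=cv2.connectedComponentsWithStats(m)
for i in range(1,k):
    if st[i,4]>100:print(st[i],ce[i])
print("cup",onz(t,250+188.5/4-.375,180+352.5/4-.375,.15),"r",66/4/451*.95)
go([.4882,.2113,.235],-10.1)
E
```

```text
[    0     0   560    51 10203] [292.02901108  14.8443595 ]
[455 117  44  48 297] [468.71043771 144.1986532 ]
[333 170  13  14 141] [338.97163121 176.46099291]
[214 207  11 132 495] [219.21616162 274.61212121]
[512 215  32  51 981] [527.490316   241.31702345]
[394 239  36  17 234] [413.17948718 248.02136752]
[279 252  35  34 917] [296.15812432 268.50054526]
[266 294  48  11 121] [284.40495868 299.45454545]
[  382   300   178   120 10787] [488.90581255 358.53777695]
[415 374  35  46 851] [432.5052879  398.23031727]
[  0 394  24  26 179] [ 12.47486034 405.39106145]
cup [ 0.52929206 -0.03811685  0.15      ] r 0.034756097560975606
t8.30 q6 -1.83 tcp [ 0.4933 -0.2616  0.3406] psi 74.28 F [ 0.13  0.98 -0.15] w0.641
shift [13.33 45.4  10.45] rot [2.000e-02 1.900e-01 8.438e+01] mm 484.5629533496648
```

Call:
{"api": "servo_tool", "payload": {
  "plan": [
    [[13.3, 45.4, 2, 0, 0, 84.4], [13.3, 45.4, 2, 0, 0, 84.4], [13.3, 45.4, 2, 0, 0, 84.4], [13.3, 45.4, 2, 0, 0, 84.4], [13.3, 45.4, 2, 0, 0, 84.4], [13.3, 45.4, 2, 0, 0, 84.4], [13.3, 45.4, 2, 0, 0, 84.4], [13.3, 45.4, 2, 0, 0, 84.4], [13.3, 45.4, 2, 0, 0, 84.4], [13.3, 45.4, 2, 0, 0, 84.4], [13.3, 45.4, 2, 0, 0, 84.4], [13.3, 45.4, 5, 0, 0, 84.4], [13.3, 45.4, 8, 0, 0, 84.4], [13.3, 45.4, 10, 0, 0, 84.4], [13.3, 45.4, 10, 0, 0, 84.4], [13.3, 45.4, 10, 0, 0, 84.4]]
  ],
  "claw": 6.5
}}

```text
time: 9.63
tool_pos: [0.4856, 0.2104, 0.2354]
tcp_rot: [2.407, 2.019, -0.013]
wrist_force: [0.6, -0.3, 0.7]
width: 0.762
```

```bash
python3 - <<'E'
from h import *
from workcell import bot,viewer
s=bot.read_state();c=viewer.read_camera("wrist");P=c["pose"]=(s["tool_pos"],s["tcp_rot"]);pickle.dump(c,open("pics/w8.pkl","wb"));cv2.imwrite("pics/w8.png",c["color"][:,:,::-1])
print(proj(c,[.4882,.2113,.123],P))
go([.4882,.2113,.066],-10.1)
E
```

```text
[282.90583716 203.2104229 ]
t9.68 q6 0.54 tcp [0.4875 0.2105 0.2382] psi -10.08 F [0.54 0.62 1.85] w0.763
shift [ 0.16  0.07 17.21] rot [-0.05  0.24  0.02] mm 172.15686512365468
```

View pics/w8.png

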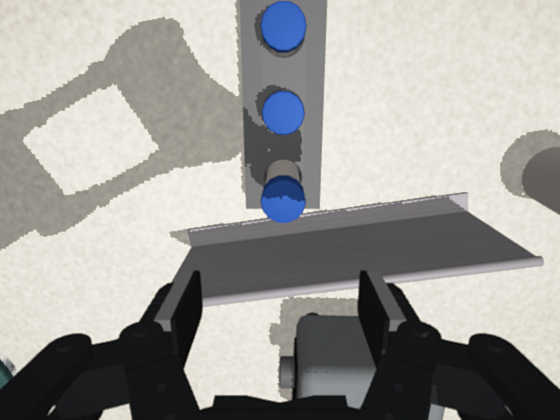

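```bash
python3 - <<'E'
from h import *
from workcell import bot,viewer
s=bot.read_state();c=viewer.read_camera("wrist");P=c["pose"]=(s["tool_pos"],s["tcp_rot"])
h=cv2.cvtColor(c["color"],cv2.COLOR_RGB2HSV);m=cv2.inRange(h,(105,120,40),(130,255,255))
k,l,st,ce=cv2.connectedComponentsWithStats(m)
for i in range(1,k):
    if st[i,4]>100:print(st[i],ce[i])
print(proj(c,[.4882,.2113,.123],P),proj(c,[.4882,.2113,.103],P))
crop(c,235,150,335,225,8,"w9")
go([.4882,.2113,.066],-10.1)
E
```

```text
[ 257    3   45   51 1786] [279.28219485  27.92833147]
[ 259   92   42   44 1437] [279.39665971 113.30480167]
[ 258  176   44   47 1595] [279.48777429 198.90971787]
[279.67468549 203.06249727] [279.71046022 195.5435091 ]
t9.73 q6 0.54 tcp [0.4888 0.2106 0.24  ] psi -10.13 F [0.09 0.01 0.66] w0.761
shift [ 0.09 -0.11 17.4 ] rot [ 0.13  0.13 -0.03] mm 174.04446285356215
```

View pics/w9.png

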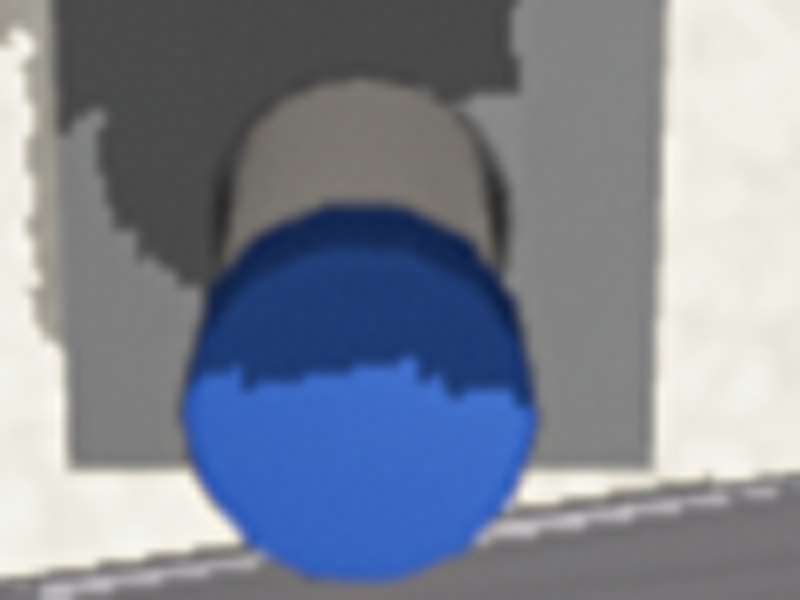

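Call:
{"api": "servo_tool", "payload": {
  "plan": [
    [[0.15, -0.1, 4, 0, 0, 0], [0.15, -0.1, 8, 0, 0, 0], [0.15, -0.1, 12, 0, 0, 0], [0.15, -0.1, 15, 0, 0, 0], [0.15, -0.1, 16.8, 0, 0, 0], [0.15, -0.1, 17.4, 0, 0, 0], [0.15, -0.1, 17.4, 0, 0, 0], [0.15, -0.1, 17.4, 0, 0, 0], [0.15, -0.1, 17.4, 0, 0, 0]]
  ]
}}

```text
time: 10.48
tool_pos: [0.4909, 0.2123, 0.0689]
tcp_rot: [2.406, 2.013, 0.007]
wrist_force: [-0.8, 0.2, -0.1]
width: 0.759
```

```bash
python3 - <<'E'
from h import *
from workcell import bot,viewer
s=bot.read_state();c=viewer.read_camera("wrist");cv2.imwrite("pics/w10.png",c["color"][:,:,::-1])
go([.4882,.2120,.066],-10.1)
E
```

```text
t10.53 q6 0.54 tcp [0.4907 0.2124 0.0688] psi -10.15 F [0.55 0.32 0.11] w0.760
shift [-0.08 -0.24  0.28] rot [ 0.38 -0.01 -0.05] mm 3.799635536959451
```

View pics/w10.png

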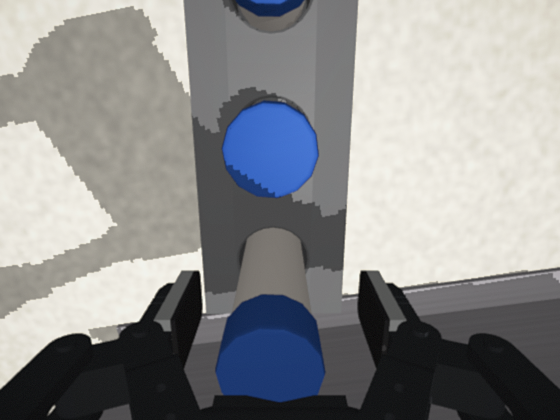

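Call:
{"api": "servo_tool", "payload": {
  "plan": [
    [[0, -0.3, 0.2, 0.4, 0, 0], [0, -0.3, 0.2, 0.4, 0, 0], [0, -0.3, 0.2, 0.4, 0, 0], [0, -0.3, 0.2, 0.4, 0, 0]]
  ]
}}

```text
time: 10.87
tool_pos: [0.488, 0.2131, 0.0673]
tcp_rot: [-2.409, -2.016, -0.001]
wrist_force: [-0.4, -0.2, 0.1]
width: 0.766
```

Call:
{"api": "servo_tool", "payload": {
  "plan": [
    [[0, 0, 0, 0, 0, 0], [0, 0, 0, 0, 0, 0], [0, 0, 0, 0, 0, 0], [0, 0, 0, 0, 0, 0], [0, 0, 0, 0, 0, 0], [0, 0, 0, 0, 0, 0], [0, 0, 0, 0, 0, 0]]
  ],
  "claw": 2,
  "grip_force": 50
}}

```text
time: 11.45
tool_pos: [0.4881, 0.2132, 0.0675]
tcp_rot: [-2.409, -2.016, -0.001]
wrist_force: [-0.9, 0.1, 2.8]
width: 0.35
```

```bash
python3 - <<'E'
from h import *
go([.4882,.2120,.066],-10.1)
E
```

```text
t11.45 q6 0.54 tcp [0.4881 0.2132 0.0675] psi -10.14 F [-0.89  0.06  2.79] w0.350
shift [-0.12  0.03  0.15] rot [ 0.02 -0.05 -0.04] mm 1.90542288848916
```

Call:
{"api": "servo_tool", "payload": {
  "plan": [
    [[0, 0, -0.8, 0, 0, 0], [0, 0, -2, 0, 0, 0], [0, 0, -4, 0, 0, 0], [0, 0, -7, 0, 0, 0], [0, 0, -10, 0, 0, 0], [0, 0, -13, 0, 0, 0], [0, 0, -16, 0, 0, 0], [0, 0, -17.7, 0, 0, 0], [0, 0, -17.7, 0, 0, 0], [0, 0, -17.7, 0, 0, 0], [0, 0, -17.7, 0, 0, 0]]
  ]
}}

```text
time: 12.37
tool_pos: [0.4873, 0.2128, 0.2437]
tcp_rot: [-2.409, -2.016, 0.001]
wrist_force: [0.1, -0.3, -1.7]
width: 0.348
```

```bash
python3 - <<'E'
from h import *
from workcell import bot,viewer
for n in("wrist","scene"):
    c=viewer.read_camera(n);cv2.imwrite(f"pics/{n}11.png",c["color"][:,:,::-1])
go([.5292,-.0382,.245],-10.1)
E
```

```text
t12.47 q6 0.54 tcp [0.4867 0.2126 0.2425] psi -10.15 F [-0.22  0.25 -1.14] w0.348
shift [-23.94   8.6   -0.25] rot [-0.15  0.06 -0.05] mm 254.36251652997456
```

View pics/wrist11.png

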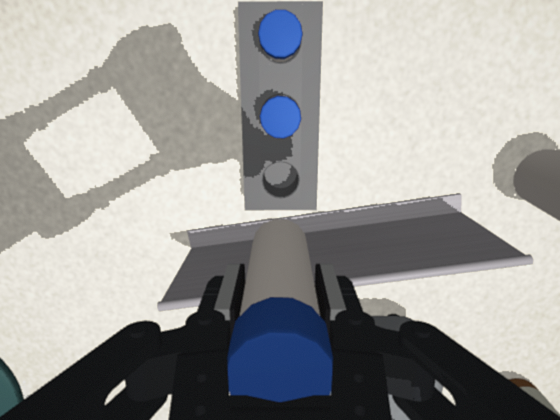

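View pics/scene11.png

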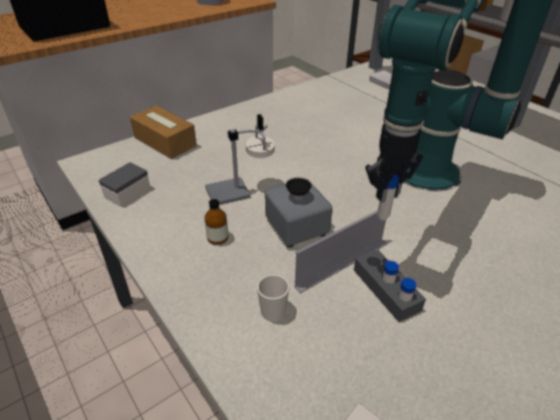

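Call:
{"api": "servo_tool", "payload": {
  "plan": [
    [[-1, 0.4, -0.2, 0, 0, 0], [-3, 1.1, -0.2, 0, 0, 0], [-6, 2.2, -0.2, 0, 0, 0], [-9, 3.2, -0.2, 0, 0, 0], [-12, 4.3, -0.2, 0, 0, 0], [-15, 5.4, -0.2, 0, 0, 0], [-18, 6.5, -0.2, 0, 0, 0], [-20.5, 7.4, -0.2, 0, 0, 0], [-22.5, 8.1, -0.2, 0, 0, 0], [-23.5, 8.5, -0.2, 0, 0, 0], [-23.9, 8.6, -0.2, 0, 0, 0], [-23.9, 8.6, -0.2, 0, 0, 0], [-23.9, 8.6, -0.2, 0, 0, 0], [-23.9, 8.6, -0.2, 0, 0, 0]]
  ]
}}

```text
time: 13.63
tool_pos: [0.529, -0.0368, 0.2442]
tcp_rot: [-2.406, -2.016, 0.004]
wrist_force: [-0.2, 0.4, -0.4]
width: 0.347
```

```bash
python3 - <<'E'
from h import *
from workcell import bot,viewer
for n in("wrist","scene","top"):
    s=bot.read_state();c=viewer.read_camera(n);c["pose"]=(s["tool_pos"],s["tcp_rot"]);pickle.dump(c,open(f"pics/{n}12.pkl","wb"));cv2.imwrite(f"pics/{n}12.png",c["color"][:,:,::-1])
    if n=="scene":crop(c,240,110,360,250,4,"s12")
    if n=="wrist":print(proj(c,[.5292,-.0382,.15],c["pose"]))
go([.5292,-.0382,.2195],-10.1)
E
```

```text
[279.75222215 215.90651623]
t13.78 q6 0.06 tcp [ 0.5292 -0.0368  0.2445] psi -10.05 F [-0.04 -0.09 -1.16] w0.349
shift [-0.14  0.03  2.5 ] rot [-0.15  0.05  0.05] mm 25.04588713470229
```

View pics/wrist12.png

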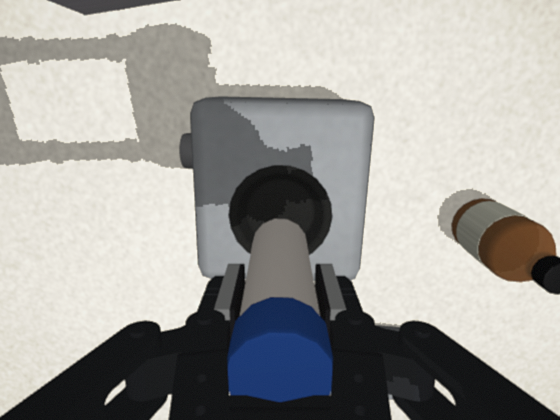

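View pics/s12.png

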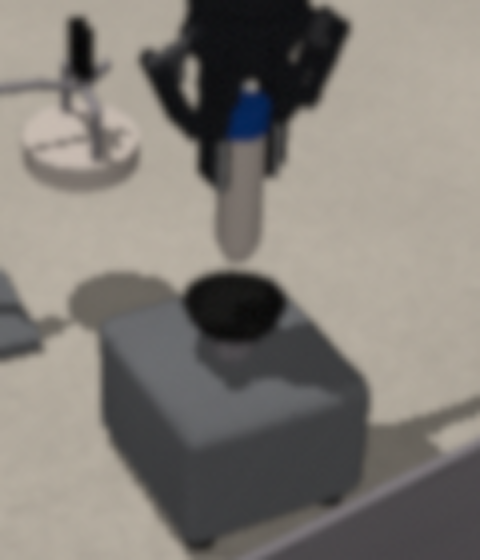

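View pics/top12.png

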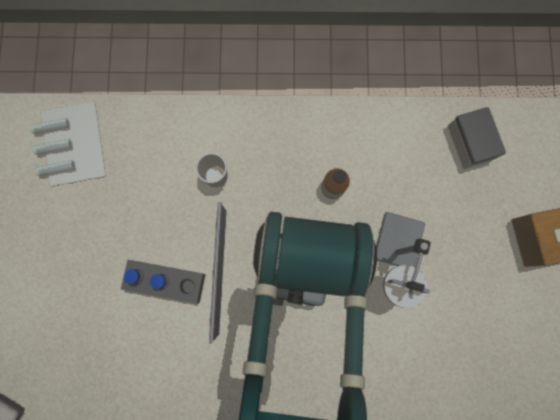

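```bash
python3 - <<'E'
from h import *
from workcell import bot
s=bot.read_state();p=s["tool_pos"]
for n,o,k in(("wrist12",(0,0),1),("scene12",(240,110),4)):
    c=load(n);P=c["pose"]
    f=lambda q:((proj(c,q,P)-o)*k).round(1)
    a=np.linspace(0,6.2832,60)
    for nm,z,r in(("foot",.185,.008),("capbot",.280,.0165),("captop",.300,.0165),("rim",.15,.036)):
        ctr=np.array([p[0],p[1],z]) if nm!="rim" else np.array([.5292,-.0382,.15])
        pts=np.array([f(ctr+r*np.array([np.cos(t),np.sin(t),0])) for t in a])
        print(n,nm,f(ctr),"u",pts[:,0].min(),pts[:,0].max(),"v",pts[:,1].min(),pts[:,1].max())
crop(load("wrist12"),200,150,360,300,5,"w12c")
crop(load("scene12"),275,120,325,190,8,"s12c")
E
```

```text
wrist12 foot [279.1 233. ] u 265.2 292.9 v 219.9 245.8
wrist12 capbot [277.6 336.7] u 228.0 327.2 v 292.9 377.1
wrist12 captop [276.9 381.5] u 218.3 335.6 v 331.6 426.8
wrist12 rim [279.8 215.9] u 225.9 333.7 v 162.5 264.7
scene12 foot [237.6 255. ] u 225.2 250.0 v 247.9 262.1
scene12 capbot [243.3 127.5] u 216.4 270.3 v 113.7 141.7
scene12 captop [244.6  98.9] u 217.3 271.9 v 85.2 112.8
scene12 rim [234.3 297.6] u 179.7 289.0 v 265.9 330.8
```

View pics/w12c.png

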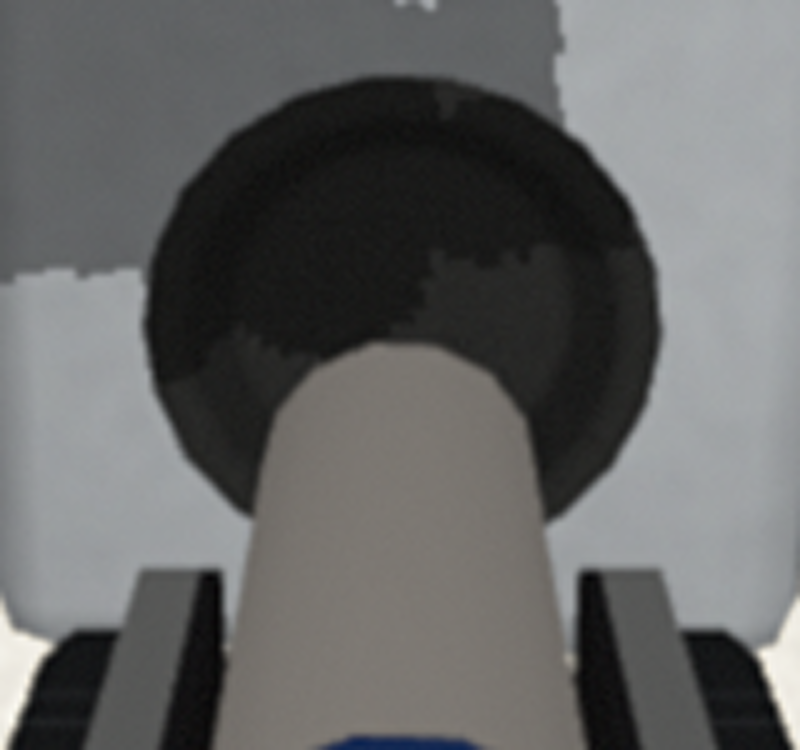

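View pics/s12c.png

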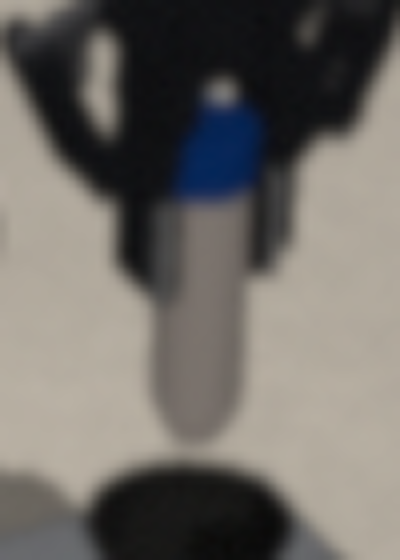

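Call:
{"api": "servo_tool", "payload": {
  "plan": [
    [[-0.05, 0, 0.5, 0, 0, 0], [-0.1, 0, 1, 0, 0, 0], [-0.2, 0, 1.5, -0.1, 0, 0], [-0.2, 0, 1.9, -0.1, 0, 0], [-0.2, 0, 2.2, -0.1, 0, 0], [-0.2, 0, 2.4, -0.1, 0, 0], [-0.2, 0, 2.4, -0.1, 0, 0], [-0.2, 0, 2.4, -0.1, 0, 0], [-0.2, 0, 2.4, -0.1, 0, 0], [-0.2, 0, 2.4, -0.1, 0, 0]]
  ]
}}

```text
time: 14.62
tool_pos: [0.5291, -0.0388, 0.2209]
tcp_rot: [2.407, 2.018, -0.001]
wrist_force: [-0.2, 0.8, -0.2]
width: 0.351
```

```bash
python3 - <<'E'
from h import *
from workcell import bot,viewer
for n in("wrist","scene"):
    s=bot.read_state();c=viewer.read_camera(n);P=(s["tool_pos"],s["tcp_rot"])
    p=s["tool_pos"];z=p[2]-.0595
    a=np.linspace(0,6.2832,60)
    for nm,ctr,r in(("foot",[p[0],p[1],z],.008),("rim",[.5292,-.0382,.15],.036)):
        pts=np.array([proj(c,np.array(ctr)+r*np.array([np.cos(t),np.sin(t),0]),P) for t in a])
        print(n,nm,pts.min(0),pts.max(0),z)
    if n=="scene":crop(c,275,120,325,190,8,"s13")
    else:crop(c,200,150,360,300,5,"w13")
go([.5292,-.0382,.2195],-10.1)
E
```

```text
wrist foot [264.63899167 219.75914812] [292.29648441 245.59060331] 0.16138575480506312
wrist rim [219.2410595  166.37916476] [337.96572731 278.13434857] 0.16138575480506312
scene foot [295.57578276 178.97826382] [301.68007989 182.56100288] 0.16138273102391754
scene rim [284.92149149 176.48389182] [312.24586492 192.6965644 ] 0.16138273102391754
t14.72 q6 0.06 tcp [ 0.529  -0.0388  0.2208] psi -10.06 F [-0.16 -0.3  -0.94] w0.346
shift [0.06 0.01 0.13] rot [-0.02  0.05  0.04] mm 1.4892570628186743
```

View pics/w13.png

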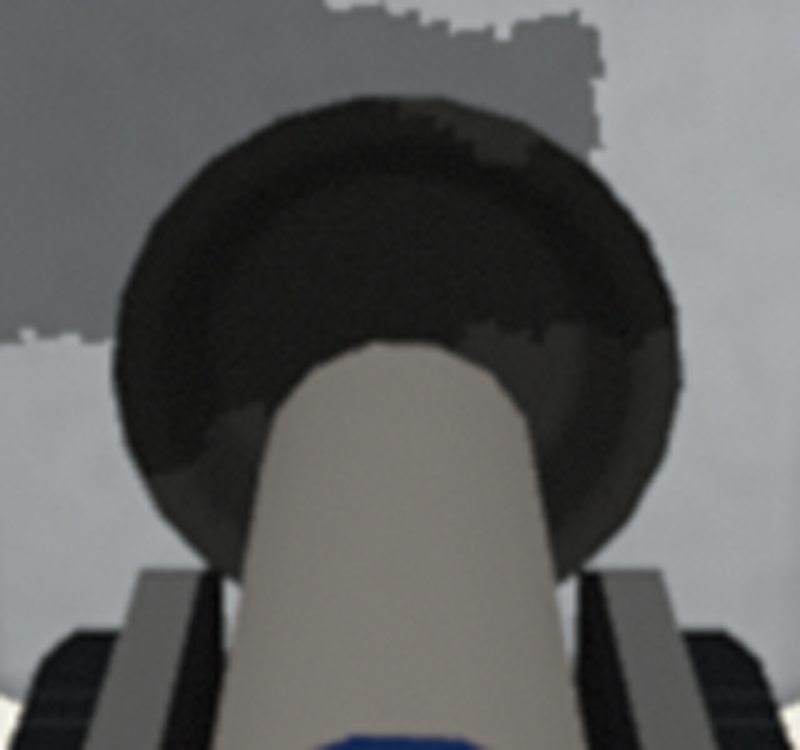

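View pics/s13.png

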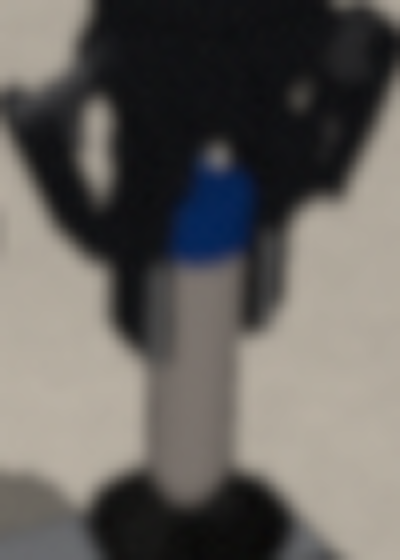

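Call:
{"api": "servo_tool", "payload": {
  "plan": [
    [[0, 0, 0.1, 0, 0, 0], [0, 0, 0.1, 0, 0, 0], [0, 0, 0.1, 0, 0, 0], [0, 0, 0.1, 0, 0, 0], [0, 0, 0.1, 0, 0, 0], [0, 0, 0.1, 0, 0, 0], [0, 0, 0.1, 0, 0, 0], [0, 0, 0.1, 0, 0, 0]]
  ]
}}

```text
time: 15.38
tool_pos: [0.529, -0.0388, 0.2198]
tcp_rot: [2.407, 2.018, -0.001]
wrist_force: [-0.6, 0.3, -0.7]
width: 0.349
```

```bash
python3 - <<'E'
from h import *
from workcell import bot,viewer,finish_job
go([.5292,-.0382,.2195],-10.1)
s=bot.read_state();print(np.abs(s["joint_vel"]).max())
c=viewer.read_camera("top");crop(c,110,140,450,340,2,"t14")
go([.5292,-.0382,.2195],-10.1)
E
```

```text
t15.38 q6 0.06 tcp [ 0.529  -0.0388  0.2198] psi -10.06 F [-0.57  0.27 -0.69] w0.349
shift [0.07 0.01 0.03] rot [-0.02  0.05  0.04] mm 0.7526465028444866
0.001361829887283748
t15.43 q6 0.06 tcp [ 0.529  -0.0388  0.2198] psi -10.06 F [ 0.31 -0.43 -0.81] w0.345
shift [0.06 0.01 0.03] rot [-0.02  0.05  0.04] mm 0.7296796761783948
```

View pics/t14.png

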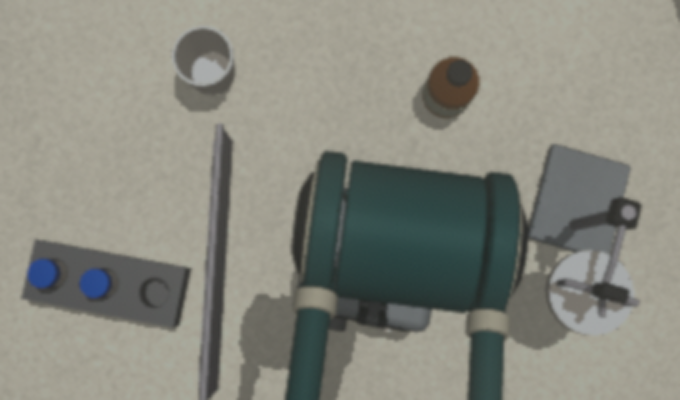

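```bash
python3 -c "
from workcell import finish_job
print(finish_job())"
```

```text
the job is handed in; nothing more can be done
None
```

The job is handed in. The dust cover hangs by its loop on the stand's hook, released, and the tall tube is held above the mixer's cup at 15.4 s of the 61 s allowed.

**Cover:** I lifted it straight off the cup, passed the loop over the hook's tip and lowered it. It touched down at about 7 N before I let go. The last top picture shows it still hanging there.

**Tube:** I carried it over the guard with its foot about 60 mm above the guard's top edge. It now sits about 10 mm above the cup's rim, with the tool within 1 mm of the measured cup centre and less than 0.1° off vertical. The arm is still, and there is no contact force beyond the tube's own weight.

**Bystanders:** The two short tubes, the bottle and the beaker look unmoved in the last top picture.

**Disagreement:** The wrist camera put the tube's foot and cap 1 to 1.5 mm to opposite sides of where I expected, which would be a lean of up to 1.6°. The scene camera and a before-and-after comparison of the grasp showed no lean. This is within the 2 mm camera calibration, so I left it.

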